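# Find the guide slot with the right feeler drag

### The arm

A 6-joint arm with a two-finger parallel gripper is mounted at the origin on a cart in front of the work surface, level with it; the furniture and walls round the work are solid. World frame = base frame: x ahead of the robot, y to its left, z up, the work surface at z = 0. Lengths are in m, angles in rad, forces in N, time in s.
With the tool pointing down it reaches from about 0.425 to 0.95 m from the base axis. Payload 3.5 kg.
Tool frame: the origin (TCP) lies at the very end of the fingers, on their centre line; the grasp point (between the pads) lies 19 mm behind it; z points along the fingers, y is the direction in which the jaws open and shut (so a half turn about z gives the same grasp; the last joint's range is limited). The gripper opens to 85 mm and grips with 20 to 120 N. Pads are 22 mm wide; open, the fingers measure 114 mm over their backs; the gripper's body (76 mm by 85 mm) begins 54 mm behind the grasp point. The pads swing forward as they close: fully open they stand 13 mm farther back than shut.
Start: joints at [-0.15, 0.286, 1.577, -0, 1.279, -0.15], TCP at [0.675, 0, 0.231] pointing down, gripper open.
Joint ranges: [-2.77, 2.77], [-0.9, 2.22], [0.21, 2.48], [-1.53, 4.67], [0.24, 2.81], [-2.84, 2.84]. Speed limits (rad/s): [2.79, 2.79, 3.14, 3.14, 3.14, 3.14].

### API

Orientations are given as a unit quaternion [x, y, z, w].
In Python, from plant import get_state, vision, ctrl, cut_out gives the robot as it stands.
- The arm moves only by the tool jog_arm, never from a script. Its argument "commands" is text: rows parted by semicolons, each of 6 numbers parted by spaces: the shift along the world's x, y, z in m, then the turn, a rotation vector about the world's x, y, z in rad. A call has 1 to 20 rows; each row is the pose to reach, as a shift and turn from the pose commanded when the call began; what a row does not reach only later rows make up. A row lasts 1/8 s, in which the tool goes at most 62.5 mm and 10.7 degrees, less where a joint would pass 70% of its speed; a pose out of reach is approached as far as the arm can. A call with a gripper value outside its range is refused whole. "gripper" is the opening in per cent of the stroke, from 0 (shut) to 100 (fully open), set as the call begins (left out, the last holds). The fingers move at their own pace and stop on an object; "grip_force" is the grip in N (left out, the last holds). Time passes only in rows, so rows that repeat a pose let the fingers close. It gives the time, the measured TCP pose, the force and the opening at its end, in the units of the state.
- get_state(): the state, without advancing time (a new reading comes with each control period).
- vision.read_camera(name): name is "scene" or "side" or "wrist"; returns a dict with "frame" (480x640x3 uint8, red, green, blue), "z_map" (480x640 float32, m along the optical axis (not along the pixel's ray), 0 where there is no reading), "fx", "fy", "cx", "cy" (pixels), "D" ([k1, k2, p1, p2, k3] as OpenCV has them; the pictures are not rectified), "R" (3x3) and "t" (3): a world point X has camera coordinates R X + t. Camera axes: x right, y down, z forward; pixel columns grow to the right and rows downward; lengths in m; the calibration is good to about 2 mm. A picture is of the moment at which its call begins.
- ctrl.sign_off(): hands the job in, once; it reports no verdict.
Trained networks look in the newest picture that a camera, given by its name, has taken for a name from the list of things; names that differ only in an ending like _2 or _b are one class to them, and where a whole thing is asked for, a point or a joint stands for the part that bears it (a point fixed in the world has none). Each returns a list of dicts, best first, with "conf" (0 to 1); they miss things now and then, are a little off and sometimes report something else, mostly with a low value. They report only what shows in the picture. A call takes as long as a camera call.
- cut_out(camera, query): "pixels" (480x640 bool, what is visible of it) and "box" ([centre column, centre row, width, height] in pixels, round what is visible of it).
The state is a dict: "time": time; "qpos": joint angles; "dq": joint speeds; "joint_efforts": joint torques, N m; "eef_pos": TCP position; "tcp_rot": TCP orientation; "contact_force": force on the tool from outside, world axes, zero at the start; "wrist_torque": the same for the moment, N m; "opening": opening from 0.0 (shut) to 1.0 (fully open).
Only numpy, scipy, OpenCV 4.12 (cv2) and the standard library are available. Lean on these libraries where they do the work, as an engineer would, in place of code of your own. Each camera call takes 0.05 s, during which the arm holds its last target.

### The job

The guide block on the bench has four slots that look alike, with hidden spring pads of different pressure. Slide the blade of the blue-handled feeler into the slots and find the one that gives a light drag: two are slack and give none, one is stiff and drags more than twice as hard. Leave the blue feeler pushed fully home in the light-drag slot, standing on its foot and let go, without disturbing the other things on the bench.

Things in the scene. Friction and masses are not known exactly. Their poses are not given: they have to be found in the camera images.
- guide_block: Fixed block, blue roof, aluminium front, 75 (x) x 168 (y) x 44 mm high. Origin: centre of its underside, on the table. The front face with the four slots looks along its own -x; blades enter along its +x. Turned up to 0.2 rad about the vertical. Slots are 40 mm apart, closed tunnels (floor 6 mm, roof 33 mm above the table). Which slot is slack, light or stiff changes every time.
- slot_0 (a point): Mouth centre of the slot nearest the block's own -y end, on the front face, 19 mm above the table (the middle of a standing feeler's blade). Every mouth is about 18 mm wide at the face, flaring down to about 12 mm at 12 mm depth; then come two facing sprung brass pads, tapered from 14 to 38 mm depth, parallel from there to 65 mm.
- slot_1 (a point): Mouth centre of the next slot, 40 mm further along the block's +y. In all slots the true drag is felt once the blade tip is over 43 mm deep, on a straight push or pull: slack slots (two) about 0 N, the light slot about 3.5 N (3 to 4.3), the stiff slot about 10 N (8 to 13). Over the tapers it is higher (stiff: up to 20 N); at rest it fades to a half or less.
- slot_2 (a point): Mouth centre of the next slot, 40 mm further along the block's +y.
- slot_3 (a point): Mouth of the slot nearest the block's +y end.
- blue_feeler: The feeler to use, 90 g, loose, standing on the table: blue upright handle 50 (x) x 16 (y) mm, 5 to 48 mm above the table, on a dark foot 50 x 30 x 5 mm; grasp the handle across its 16 mm from above. A steel blade on edge, 5 mm thick (y), 11 to 27 mm above the table, sticks out 60 mm from the handle's front along +x. Origin: centre of the foot's underside.
- blue_feeler_tip (a point): Rounded end of the blue feeler's blade, 85 mm along the feeler's +x from its origin and 19 mm up. Fully home, the handle's front meets the block's front face (tip 60 mm deep, feeler's origin 25 mm in front of the face) and the feeler still stands with its foot on the table.
- yellow_feeler: A second feeler with a yellow handle, same shape but with a 3 mm blade: the wrong one, leave it alone. The two feelers swap places at random.
- seal_block: Bystander: aluminium block 44 x 50 x 18 mm with a red seal; origin at the centre of its underside.
- white_tape: Bystander: white tape roll, 53 mm across, 14 mm high; origin at the centre of its underside.
- jar: Bystander: clear jar of red seals, 35 mm across, 48 mm high; origin at the centre of its underside.
- o_ring_tub: Bystander: shallow green tub, 68 mm across, 24 mm high; origin at the centre of its underside.

How it is judged:
By the outcome, as a careful person would: the job done as asked, in the order asked, and still so for the second after the job is handed in, with the robot touching nothing.
It also fails if it takes over 72 s, if anything falls off the work surface, if the arm or the gripper's body presses on something with over 40 N, if the wrist force passes 120 N, or if a joint passes its speed limit or range.

## Working session

There is one attempt and no reset: what is moved stays moved. The work goes in short steps, Python scripts to look and compute and a tool call to move; the robot and the scene stay as the last step left them, time stands still between calls to the robot, and variables do not carry over. Pictures are saved under pics/ and viewed, and the job is handed in when it is done.

Besides the shell and the picture viewer there is one more tool, called after "Request:" as name(argument=value, ...), one argument or row to a line, values as JSON. jog_arm: Moves the arm, as the interface text tells. Its arguments: {"type":"object","properties":{"commands":{"type":"string"},"gripper":{"type":"number"},"grip_force":{"type":"number"}},"required":["commands"]}

```bash
mkdir -p pics; ls; cat > h.py <<'E'
import numpy as np, cv2
from plant import get_state, vision, ctrl, cut_out
def cam(n):
    d=vision.read_camera(n); return d
def save(d,n): cv2.imwrite('pics/'+n+'.png',cv2.cvtColor(d['frame'],cv2.COLOR_RGB2BGR))
def pts(d,mask):
    v,u=np.nonzero(mask&(d['z_map']>0))
    z=d['z_map'][v,u]
    K=np.array([[d['fx'],0,d['cx']],[0,d['fy'],d['cy']],[0,0,1.]])
    p=cv2.undistortPoints(np.stack([u,v],1).astype(float)[:,None],K,np.array(d['D'],float))[:,0]
    c=np.column_stack([p*z[:,None],z])
    return (c-np.array(d['t']))@np.array(d['R']), np.stack([u,v],1)
def proj(d,X):
    K=np.array([[d['fx'],0,d['cx']],[0,d['fy'],d['cy']],[0,0,1.]])
    r,_=cv2.Rodrigues(np.array(d['R'],float))
    return cv2.projectPoints(np.array(X,float).reshape(-1,3),r,np.array(d['t'],float),K,np.array(d['D'],float))[0][:,0]
E
python3 - <<'E'
from h import *
import pickle
for n in ['scene','side','wrist']:
    d=cam(n); save(d,n+'0'); 
    out={}
    for q in ['guide_block','blue_feeler','yellow_feeler','seal_block','white_tape','jar','o_ring_tub']:
        r=cut_out(n,q)
        out[q]=r
        for x in r[:2]:
            P,_=pts(d,x['pixels'])
            print(n,q,round(x['conf'],2),np.round(x['box']),P.shape, np.round(np.median(P,0),3) if len(P) else '')
    pickle.dump((d,out),open(n+'0.pkl','wb'))
s=get_state(); print({k:np.round(v,3) for k,v in s.items()})
E
```

```text
pics
scene guide_block 0.72 [425. 222.  92.  88.] (4894, 3) [ 0.68  -0.027  0.043]
scene blue_feeler 0.9 [310. 327.  56.  52.] (1162, 3) [ 0.427 -0.131  0.027]
scene blue_feeler 0.25 [426. 224.  96.  93.] (5003, 3) [ 0.68  -0.027  0.043]
scene yellow_feeler 0.67 [261. 229.  15.  41.] (589, 3) [0.42  0.08  0.027]
scene yellow_feeler 0.67 [478. 360.  52.  43.] (1810, 3) [ 0.618 -0.269  0.011]
scene seal_block 0.64 [273. 266.  34.  35.] (881, 3) [0.423 0.026 0.016]
scene white_tape 0.67 [415. 374.  34.  39.] (1024, 3) [ 0.526 -0.246  0.013]
scene o_ring_tub 0.95 [478. 361.  50.  46.] (1742, 3) [ 0.617 -0.268  0.011]
side guide_block 0.69 [393. 261.  58.  72.] (3149, 3) [ 0.686 -0.049  0.044]
side blue_feeler 0.85 [247. 285.  20.  37.] (475, 3) [ 0.43  -0.135  0.039]
side yellow_feeler 0.61 [251. 226.  22.  29.] (481, 3) [0.427 0.089 0.028]
side seal_block 0.77 [250. 254.  22.  16.] (474, 3) [0.424 0.019 0.017]
side white_tape 0.55 [325. 340.   4.  14.] (36, 3) [ 0.551 -0.245  0.011]
side jar 0.93 [322. 200.  14.  22.] (366, 3) [0.577 0.238 0.03 ]
side o_ring_tub 0.78 [371. 351.  48.  43
[... 500 characters left out ...]
white_tape 0.74 [187. 419.  35.  39.] (685, 3) [ 0.544 -0.227  0.012]
wrist white_tape 0.21 [337. 199. 120. 229.] (20443, 3) [0.688 0.005 0.044]
wrist o_ring_tub 0.57 [262. 430.  58.  28.] (598, 3) [ 0.613 -0.236  0.01 ]
{'time': np.float64(1.2), 'qpos': array([-0.15 ,  0.286,  1.577,  0.   ,  1.279, -0.15 ]), 'dq': array([-0.001, -0.   , -0.001,  0.001,  0.001,  0.001]), 'joint_efforts': array([ 0.0000e+00, -4.0598e+01, -2.9293e+01, -0.0000e+00,  1.0000e-03,
       -0.0000e+00]), 'eef_pos': array([0.675, 0.   , 0.231]), 'tcp_rot': array([0.707, 0.707, 0.   , 0.   ]), 'contact_force': array([-0.28 , -0.588,  0.127]), 'wrist_torque': array([0.035, 0.03 , 0.   ]), 'opening': np.float64(1.005)}
```

View images.

View pics/scene0.png

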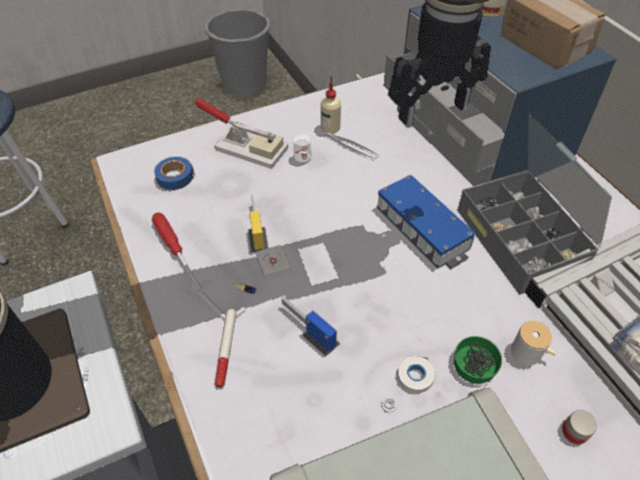

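View pics/wrist0.png

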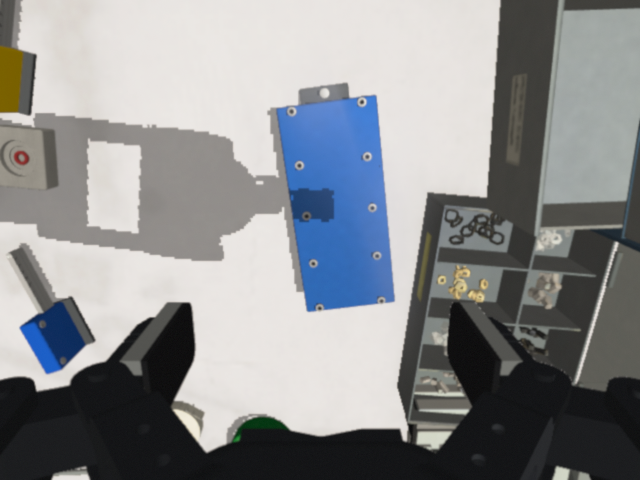

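View pics/side0.png

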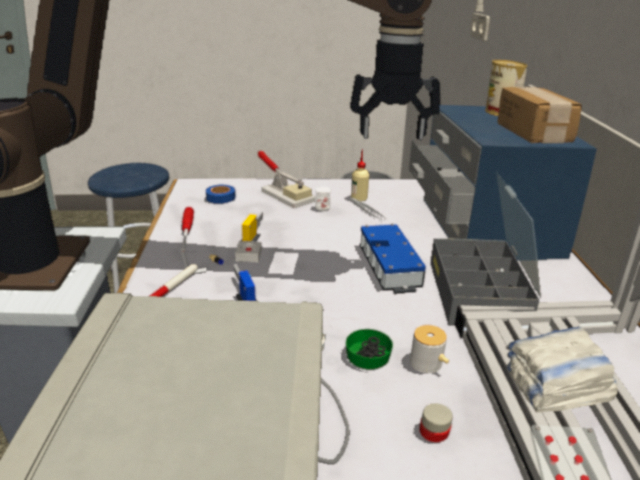

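```bash
python3 - <<'E'
from h import *
import pickle
for n in ['scene','side','wrist']:
    d,out=pickle.load(open(n+'0.pkl','rb'))
    P,_=pts(d,np.ones((480,640),bool))
    # block roof
    m=(abs(P[:,2]-.044)<.006)&(abs(P[:,0]-.69)<.09)&(abs(P[:,1])<.13)
    Q=P[m]; r=cv2.minAreaRect(Q[:,:2].astype(np.float32)); print(n,'roof',Q.shape,r,np.median(Q[:,2]))
    t=P[(abs(P[:,0]-.6)<.1)&(abs(P[:,1])<.2)&(abs(P[:,2])<.01)]; print(' table z',np.median(t[:,2]))
    near=(abs(P[:,0]-.43)<.1)&(abs(P[:,1]+.12)<.1)
    for lo,hi,nm in [(.043,.056,'top'),(.02,.032,'blade')]:
        Q=P[near&(P[:,2]>lo)&(P[:,2]<hi)]
        if len(Q)>10:
            print(' ',nm,len(Q),cv2.minAreaRect(Q[:,:2].astype(np.float32)),np.median(Q[:,2]),Q[:,:2].mean(0), Q[Q[:,1].argmax()])
E
```

```text
scene roof (3694, 3) ((0.7171071767807007, -0.02783462405204773), (0.1292669028043747, 0.21265436708927155), 6.7631611824035645) 0.043807297655861985
 table z -0.0007389617962890664
  top 362 ((0.43269816040992737, -0.13127706944942474), (0.01717112958431244, 0.04928537458181381), 19.601669311523438) 0.047809471629535694 [ 0.43243715 -0.13278   ] [ 0.42806823 -0.10676728  0.04677243]
  blade 274 ((0.42079707980155945, -0.10375450551509857), (0.016781356185674667, 0.10950252413749695), 22.09812355041504) 0.025808999584219568 [ 0.4208317  -0.10418682] [ 0.407463   -0.05040277  0.02452832]
side roof (2124, 3) ((0.7180299758911133, -0.025514908134937286), (0.12881305813789368, 0.2164822220802307), 7.2642083168029785) 0.04486975464054428
 table z 0.00020335408261000132
  top 204 ((0.431881844997406, -0.12953205406665802), (0.017398055642843246, 0.051103025674819946), 19.09384536743164) 0.048404769937437336 [ 0.43191674 -0.13254188] [ 0.43026042 -0.10355273  0.04840307]
  blade 107 ((0.4228226840496063, -0.10112948715686798), (0.014738700352609158, 0.11196289211511612), 18.539369583129883) 0.026222524037542414 [ 0.42779584 -0.12180835] [ 0.40635057 -0.04760799  0.02725487]
wrist roof (20503, 3) ((0.7182908654212952, -0.026542872190475464), (0.1281270682811737, 0.21515706181526184), 7.333168983459473) 0.04400226099554164
 table z -0.000677789730670946
  top 1123 ((0.43253499269485474, -0.1277143657207489), (0.019086632877588272, 0.04994794353842735), 18.090654373168945) 0.04787039421477969 [ 0.433713   -0.12565236] [ 0.43136854 -0.10184789  0.04694976]
  blade 1330 ((0.4233556091785431, -0.0991542786359787), (0.015147542580962181, 0.10963332653045654), 23.51568031311035) 0.026111392795486417 [ 0.42503599 -0.09495055] [ 0.40702321 -0.04717162  0.02325407]
```

```bash
python3 - <<'E'
from h import *
import pickle
for n in ['scene','side','wrist']:
    d,out=pickle.load(open(n+'0.pkl','rb'))
    f=d['frame'].astype(int)
    blue=(f[:,:,2]>f[:,:,0]*1.8)&(f[:,:,2]>f[:,:,1]*1.3)
    P,uv=pts(d,blue)
    m=(abs(P[:,2]-.044)<.006)&(abs(P[:,0]-.69)<.09)&(abs(P[:,1])<.13)
    Q=P[m].astype(np.float32); r=cv2.minAreaRect(Q[:,:2]); print(n,len(Q),r)
    # robust extents in fit frame
    best=None
    for a in np.radians(np.arange(0,14,.25)):
        u=Q[:,0]*np.cos(a)+Q[:,1]*np.sin(a); v=-Q[:,0]*np.sin(a)+Q[:,1]*np.cos(a)
        lo,hi=np.percentile(u,[.7,99.3]); l2,h2=np.percentile(v,[.7,99.3])
        A=(hi-lo)*(h2-l2)
        if best is None or A<best[0]: best=(A,np.degrees(a),lo,hi,l2,h2)
    A,a,lo,hi,l2,h2=best; a=np.radians(a); c=np.array([(lo+hi)/2,(l2+h2)/2])
    print('  rob',np.degrees(a),hi-lo,h2-l2,c@np.array([[np.cos(a),np.sin(a)],[-np.sin(a),np.cos(a)]]))
    m=(abs(P[:,2]-.048)<.005)&(abs(P[:,0]-.43)<.06)&(abs(P[:,1]+.13)<.06)
    Q=P[m].astype(np.float32); print('  handle',len(Q),cv2.minAreaRect(Q[:,:2]))
E
```

```text
Traceback (most recent call last):
cv2.error: OpenCV(4.12.0) /io/opencv/modules/imgproc/src/convhull.cpp:143: error: (-215:Assertion failed) total >= 0 && (depth == CV_32F || depth == CV_32S) in function 'convexHull'
```

```bash
python3 - <<'E'
from h import *
import pickle
for n in ['scene','side','wrist']:
    d,out=pickle.load(open(n+'0.pkl','rb'))
    f=d['frame'].astype(int)
    blue=(f[:,:,2]>f[:,:,0]*1.8)&(f[:,:,2]>f[:,:,1]*1.3)
    P,uv=pts(d,blue)
    m=(abs(P[:,2]-.044)<.006)&(abs(P[:,0]-.69)<.09)&(abs(P[:,1])<.13)
    Q=np.ascontiguousarray(P[m][:,:2].astype(np.float32)); r=cv2.minAreaRect(Q); print(n,len(Q),r)
    best=None
    for a in np.radians(np.arange(0,14,.25)):
        u=Q[:,0]*np.cos(a)+Q[:,1]*np.sin(a); v=-Q[:,0]*np.sin(a)+Q[:,1]*np.cos(a)
        lo,hi=np.percentile(u,[.7,99.3]); l2,h2=np.percentile(v,[.7,99.3])
        A=(hi-lo)*(h2-l2)
        if best is None or A<best[0]: best=(A,np.degrees(a),lo,hi,l2,h2)
    A,a,lo,hi,l2,h2=best; a=np.radians(a); c=np.array([(lo+hi)/2,(l2+h2)/2])
    print('  rob',np.degrees(a),hi-lo,h2-l2,c@np.array([[np.cos(a),np.sin(a)],[-np.sin(a),np.cos(a)]]))
    m=(abs(P[:,2]-.048)<.005)&(abs(P[:,0]-.43)<.06)&(abs(P[:,1]+.13)<.06)
    Q=np.ascontiguousarray(P[m][:,:2].astype(np.float32)); print('  handle',len(Q),cv2.minAreaRect(Q))
E
```

```text
scene 3099 ((0.6893888711929321, -0.011689476668834686), (0.07603012025356293, 0.16919445991516113), 7.261613845825195)
  rob 7.499999999999999 0.07347003046977096 0.16457775543099884 [ 0.68891871 -0.01213884]
  handle 329 ((0.4324435293674469, -0.13158944249153137), (0.014969567768275738, 0.04872490093111992), 18.101469039916992)
side 1777 ((0.6886249780654907, -0.011392757296562195), (0.07382208853960037, 0.16546423733234406), 7.1866655349731445)
  rob 7.75 0.0722015604088807 0.161959600988034 [ 0.68832333 -0.01152629]
  handle 192 ((0.4315439760684967, -0.12985314428806305), (0.0159547571092844, 0.0508519746363163), 17.8654842376709)
wrist 18408 ((0.6890384554862976, -0.006560139358043671), (0.07402227073907852, 0.16668669879436493), 7.422450542449951)
  rob 7.499999999999999 0.07244448416987359 0.16309644613487925 [ 0.688881 -0.006185]
  handle 1057 ((0.43276548385620117, -0.12713901698589325), (0.017779789865016937, 0.04915482550859451), 17.16023063659668)
```

Request:
jog_arm(
  commands="-0.03 -0.016 -0.015 0 0 0.04; -0.07 -0.038 -0.03 0 0 0.09; -0.115 -0.062 -0.05 0 0 0.15; -0.16 -0.087 -0.07 0 0 0.21; -0.2 -0.108 -0.09 0 0 0.26; -0.23 -0.124 -0.11 0 0 0.295; -0.243 -0.131 -0.125 0 0 0.312; -0.243 -0.131 -0.13 0 0 0.312; -0.243 -0.131 -0.13 0 0 0.312",
  gripper=70,
)

```text
time: 2.33
eef_pos: [0.4326, -0.131, 0.1016]
tcp_rot: [0.589, 0.808, 0.0, 0.0]
contact_force: [-0.4, -1.1, -0.1]
opening: 0.699
```

```bash
python3 - <<'E'
from h import *
d=cam('wrist'); save(d,'wrist1')
s=get_state(); print(s['time'],s['eef_pos'],s['tcp_rot'],s['opening'],s['qpos'])
print(proj(d,[[.432,-.131,.048],[.4065,-.048,.027]]))
E
```

```text
2.375 [ 0.4330044  -0.13099423  0.10202077] [5.88521265e-01 8.08481466e-01 1.72819804e-04 6.40188459e-04] 0.702730991298402 [-5.18817215e-01 -6.05284683e-02  2.21173837e+00  2.42309494e-04
  9.89072101e-01 -8.31289042e-01]
[[319.85782133 259.70537529]
 [322.36802965  73.16652515]]
```

View pics/wrist1.png

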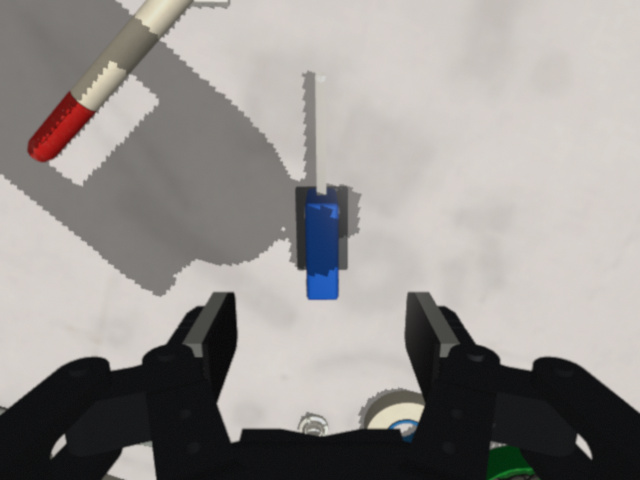

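Request:
jog_arm(
  commands="0 0 -0.02 0 0 0; 0 0 -0.045 0 0 0; 0 0 -0.065 0 0 0; 0 0 -0.078 0 0 0; 0 0 -0.085 0 0 0; 0 0 -0.085 0 0 0; 0 0 -0.085 0 0 0",
)

```text
time: 3.25
eef_pos: [0.4326, -0.1313, 0.017]
tcp_rot: [0.589, 0.808, 0.0, 0.001]
contact_force: [-0.1, -0.6, 0.1]
opening: 0.699
```

Request:
jog_arm(
  commands="0 0 0 0 0 0; 0 0 0 0 0 0; 0 0 0 0 0 0; 0 0 0 0 0 0; 0 0 0 0 0 0; 0 0 0 0 0 0; 0 0 0 0 0 0",
  gripper=0,
  grip_force=50,
)

```text
time: 4.12
eef_pos: [0.4324, -0.1312, 0.0168]
tcp_rot: [0.589, 0.808, 0.0, 0.0]
contact_force: [-1.6, 0.8, 6.0]
opening: 0.181
```

Request:
jog_arm(
  commands="0 0 0.01 0 0 0; 0 0 0.03 0 0 0; 0.005 0.003 0.05 0 0 -0.1; 0.015 0.01 0.05 0 0 -0.25; 0.03 0.02 0.05 0 0 -0.4; 0.04 0.03 0.05 0 0 -0.55; 0.055 0.04 0.05 0 0 -0.7; 0.065 0.045 0.05 0 0 -0.85; 0.08 0.055 0.05 0 0 -1; 0.09 0.06 0.05 0 0 -1.15; 0.1 0.065 0.05 0 0 -1.3; 0.11 0.075 0.05 0 0 -1.45; 0.118 0.08 0.05 0 0 -1.6; 0.123 0.0825 0.05 0 0 -1.7; 0.123 0.0825 0.05 0 0 -1.753; 0.123 0.0825 0.05 0 0 -1.753; 0.123 0.0825 0.05 0 0 -1.753",
)

```text
time: 6.25
eef_pos: [0.5545, -0.0484, 0.066]
tcp_rot: [0.998, 0.065, -0.0, -0.0]
contact_force: [-0.4, 0.5, -0.1]
opening: 0.179
```

```bash
cat > look.py <<'E'
from h import *
import sys
tag=sys.argv[1]
for n in ['scene','side']:
    d=cam(n); save(d,n+tag)
    s=get_state(); z0=s['eef_pos'][2]-.0168
    f=d['frame'].astype(int)
    P,uv=pts(d,np.ones((480,640),bool))
    a=.13; ex=np.array([np.cos(a),np.sin(a)]); ey=np.array([-np.sin(a),np.cos(a)])
    F=np.array([.6518,-.0159])
    L=np.column_stack([(P[:,:2]-F)@ex,(P[:,:2]-F)@ey,P[:,2]])
    t=s['eef_pos'][:2]; tl=np.array([(t-F)@ex,(t-F)@ey])
    print(n,s['time'],'tcp',s['eef_pos'],'in block frame',tl,s['contact_force'])
    m=(L[:,0]>tl[0]+.03)&(L[:,0]<tl[0]+.1)&(L[:,0]<-.003)&(abs(L[:,1]-tl[1])<.015)&(abs(L[:,2]-z0-.02)<.012)
    B=L[m]
    if len(B)>8:
        k=np.polyfit(B[:,0],B[:,1],1); print('  blade n',len(B),'slope',k[0],'y mean',B[:,1].mean(),'tip x',B[:,0].max(),'z max',np.percentile(B[:,2],95), 'y at tip',np.polyval(k,B[:,0].max()))
    pr=np.array([[F[0]+ex[0]*0+ey[0]*y,F[1]+ey[1]*y,.019] for y in (-.06,-.02,.02,.06)]); print('  mouths px',np.round(proj(d,pr)).tolist())
    x,y=proj(d,[[*t,.03]])[0]; x=int(np.clip(x+40,120,520)); y=int(np.clip(y,90,390))
    cv2.imwrite('pics/'+n+tag+'c.png',cv2.resize(cv2.cvtColor(d['frame'][y-90:y+90,x-120:x+120],cv2.COLOR_RGB2BGR),None,fx=3,fy=3,interpolation=2)); print('crop',x-120,y-90)
E
python3 look.py 2
```

```text
scene 6.3 tcp [ 0.5546332  -0.04840135  0.06613769] in block frame [-0.10056018 -0.01963096] [-0.846098    0.74234759 -1.89080954]
  blade n 66 slope -0.042654562089751796 y mean -0.024273310694646895 tip x -0.012300590715968392 z max 0.0771030977163423 y at tip -0.02465669551197556
  mouths px [[429.0, 253.0], [413.0, 238.0], [399.0, 223.0], [384.0, 209.0]]
crop 285 169
side 6.35 tcp [ 0.55472188 -0.04847377  0.06620362] in block frame [-0.10048163 -0.01971427] [-1.71715393 -0.4415379  -1.04450361]
  blade n 299 slope -0.0010312037441719578 y mean -0.021621698636568078 tip x -0.012517793506594049 z max 0.07759498542892602 y at tip -0.021652473475304714
  mouths px [[380.0, 276.0], [373.0, 264.0], [368.0, 253.0], [362.0, 244.0]]
crop 239 172
```

View pics/scene2c.png

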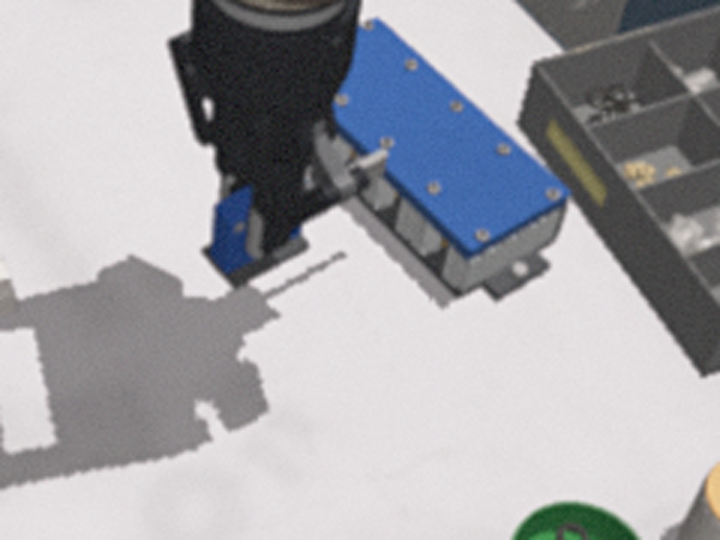

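View pics/side2c.png

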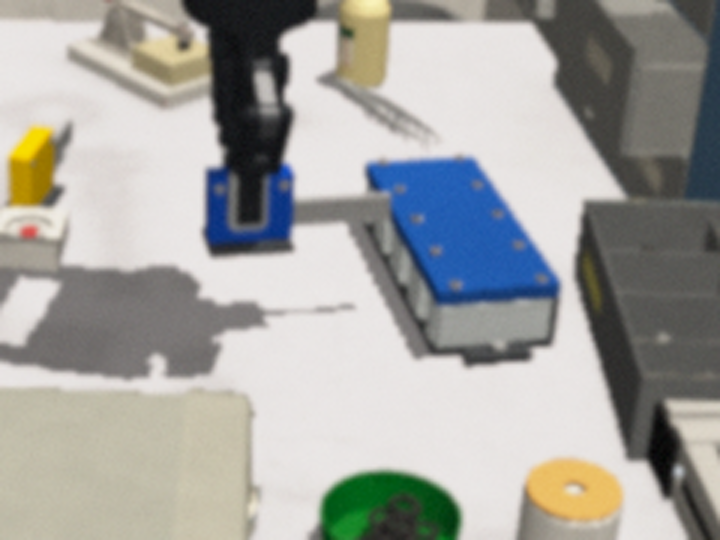

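Request:
jog_arm(
  commands="0 0 -0.02 0 0 0; 0 0 -0.04 0 0 0; 0 0 -0.048 0 0 0; 0 0 -0.048 0 0 0; 0.0099 0.0013 -0.048 0 0 0; 0.0198 0.0026 -0.048 0 0 0; 0.0248 0.0032 -0.048 0 0 0",
)

```text
time: 7.22
eef_pos: [0.5805, -0.0449, 0.0185]
tcp_rot: [0.998, 0.065, -0.0, -0.0]
contact_force: [-0.5, 0.5, -0.8]
opening: 0.178
```

Request:
jog_arm(
  commands="0.005 0.0006 0 0 0 0; 0.0099 0.0013 0 0 0 0; 0.0149 0.0019 0 0 0 0; 0.0198 0.0026 0 0 0 0",
)

```text
time: 7.72
eef_pos: [0.5996, -0.0424, 0.0182]
tcp_rot: [0.998, 0.065, -0.0, -0.0]
contact_force: [-0.3, 2.5, -0.7]
opening: 0.176
```

Request:
jog_arm(
  commands="0.005 0.0006 0 0 0 0; 0.0099 0.0013 0 0 0 0; 0.0139 0.0018 0 0 0 0; 0.0169 0.0022 0 0 0 0",
)

```text
time: 8.22
eef_pos: [0.6154, -0.0392, 0.0175]
tcp_rot: [0.998, 0.066, -0.002, -0.001]
contact_force: [-2.9, 4.6, 0.0]
opening: 0.179
```

Request:
jog_arm(
  commands="0.003 0.0004 0 0 0 0",
)

```text
time: 8.35
eef_pos: [0.6184, -0.0388, 0.0175]
tcp_rot: [0.998, 0.065, -0.002, -0.001]
contact_force: [-3.7, 4.7, -0.5]
opening: 0.177
```

Request:
jog_arm(
  commands="0.003 0.0004 0 0 0 0",
)

```text
time: 8.48
eef_pos: [0.6214, -0.0384, 0.0175]
tcp_rot: [0.998, 0.065, -0.002, -0.001]
contact_force: [-3.3, 4.9, -0.6]
opening: 0.182
```

Request:
jog_arm(
  commands="-0.0001 0.001 0 0 0 0; -0.0003 0.002 0 0 0 0; -0.0003 0.002 0 0 0 0",
)

```text
time: 8.85
eef_pos: [0.6226, -0.0378, 0.0185]
tcp_rot: [0.998, 0.065, 0.001, 0.0]
contact_force: [-1.4, 3.0, -0.9]
opening: 0.178
```

Request:
jog_arm(
  commands="-0.002 -0.0003 0 0 0 0; -0.005 -0.0006 0 0 0 0; -0.0079 -0.001 0 0 0 0",
)

```text
time: 9.22
eef_pos: [0.6145, -0.0389, 0.0187]
tcp_rot: [0.998, 0.065, 0.001, 0.0]
contact_force: [0.6, 1.9, -1.4]
opening: 0.178
```

Request:
jog_arm(
  commands="0.003 0.0004 0 0 0 0; 0.0059 0.0008 0 0 0 0; 0.0089 0.0012 0 0 0 0",
)

```text
time: 9.6
eef_pos: [0.6233, -0.0376, 0.0182]
tcp_rot: [0.998, 0.065, -0.0, 0.0]
contact_force: [0.3, 1.6, -0.3]
opening: 0.174
```

Request:
jog_arm(
  commands="0.003 0.0004 0 0 0 0",
)

```text
time: 9.72
eef_pos: [0.6265, -0.0372, 0.0183]
tcp_rot: [0.998, 0.065, 0.0, 0.0]
contact_force: [-1.3, 0.4, -1.7]
opening: 0.181
```

Request:
jog_arm(
  commands="-0.0198 -0.0026 0 0 0 0; -0.0397 -0.0052 0 0 0 0; -0.0595 -0.0078 0 0 0 0; -0.0714 -0.0093 0 0 0 0; -0.0714 -0.0093 0 0 0 0; -0.074 0.0107 0 0 0 0; -0.0766 0.0309 0 0 0 0; -0.0766 0.0309 0 0 0 0; -0.0667 0.0322 0 0 0 0; -0.0568 0.0335 0 0 0 0; -0.0469 0.0348 0 0 0 0; -0.0419 0.0354 0 0 0 0; -0.0369 0.036 0 0 0 0; -0.032 0.0367 0 0 0 0",
)

```text
time: 11.48
eef_pos: [0.593, 0.0003, 0.0176]
tcp_rot: [0.998, 0.065, -0.002, -0.001]
contact_force: [-3.8, 3.4, -1.1]
opening: 0.179
```

Request:
jog_arm(
  commands="0.005 0.0006 0 0 0 0; 0.0099 0.0013 0 0 0 0; 0.0139 0.0018 0 0 0 0; 0.0169 0.0022 0 0 0 0",
)

```text
time: 11.98
eef_pos: [0.6024, 0.0015, 0.0174]
tcp_rot: [0.998, 0.066, -0.013, -0.001]
contact_force: [-23.4, -2.3, 14.9]
opening: 0.183
```

Request:
jog_arm(
  commands="0.003 0.0004 0 0 0 0",
)

```text
time: 12.1
eef_pos: [0.6082, 0.002, 0.0172]
tcp_rot: [0.998, 0.065, -0.008, -0.0]
contact_force: [-13.3, -0.8, 5.8]
opening: 0.181
```

Request:
jog_arm(
  commands="0.003 0.0004 0 0 0 0",
)

```text
time: 12.22
eef_pos: [0.612, 0.0024, 0.0172]
tcp_rot: [0.998, 0.065, -0.007, -0.0]
contact_force: [-12.8, -1.0, 6.3]
opening: 0.181
```

Request:
jog_arm(
  commands="0.003 0.0004 0 0 0 0",
)

```text
time: 12.35
eef_pos: [0.6152, 0.0028, 0.0172]
tcp_rot: [0.998, 0.065, -0.007, -0.0]
contact_force: [-12.9, -0.7, 6.4]
opening: 0.175
```

Request:
jog_arm(
  commands="-0.002 -0.0003 0 0 0 0; -0.005 -0.0006 0 0 0 0",
)

```text
time: 12.6
eef_pos: [0.6157, 0.0025, 0.0174]
tcp_rot: [0.998, 0.065, 0.001, 0.0]
contact_force: [8.0, 2.3, -10.0]
opening: 0.179
```

Request:
jog_arm(
  commands="-0.003 -0.0004 0 0 0 0",
)

```text
time: 12.72
eef_pos: [0.6148, 0.0021, 0.0184]
tcp_rot: [0.998, 0.064, 0.004, 0.0]
contact_force: [8.9, 3.1, -7.7]
opening: 0.179
```

```bash
python3 look.py 3
```

```text
scene 12.775 tcp [0.61479176 0.00211286 0.01863815] in block frame [-0.03436088  0.0226584 ] [ 7.31075738  2.39398424 -7.94347923]
  mouths px [[429.0, 253.0], [413.0, 238.0], [399.0, 223.0], [384.0, 209.0]]
crop 302 136
side 12.825 tcp [0.61478802 0.00210179 0.0186279 ] in block frame [-0.03436602  0.02264791] [ 8.17109441  2.13034761 -8.06034102]
  mouths px [[380.0, 276.0], [373.0, 264.0], [368.0, 253.0], [362.0, 244.0]]
crop 269 158
```

View pics/side3c.png

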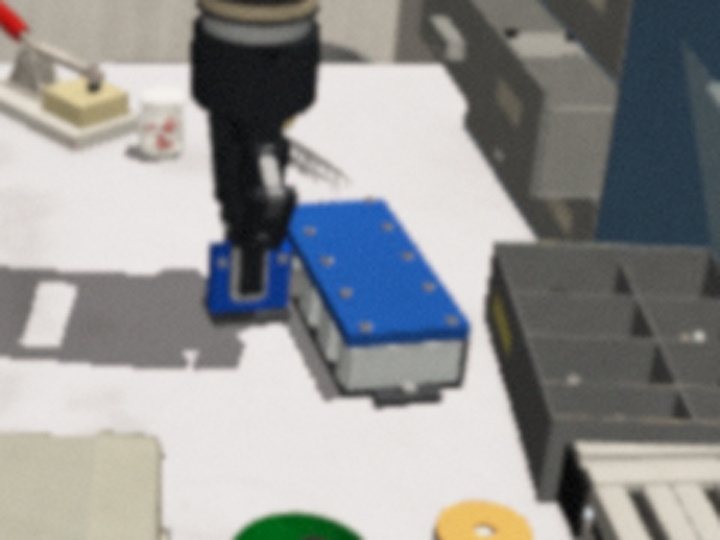

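Request:
jog_arm(
  commands="-0.0099 -0.0013 0 0 0 0; -0.0198 -0.0026 0 0 0 0; -0.0397 -0.0052 0 0 0 0; -0.0595 -0.0078 0 0 0 0; -0.0625 -0.0082 0 0 0 0; -0.065 0.0116 0 0 0 0; -0.0677 0.0315 0 0 0 0; -0.0677 0.0315 0 0 0 0; -0.0677 0.0315 0 0 0 0",
)

```text
time: 13.95
eef_pos: [0.5447, 0.0341, 0.0184]
tcp_rot: [0.998, 0.065, 0.0, 0.0]
contact_force: [-0.1, -0.4, -1.7]
opening: 0.176
```

```bash
python3 look.py 4; python3 - <<'E'
from h import *
d=cam('side'); s=get_state(); print(s['tcp_rot'],s['contact_force'])
P,uv=pts(d,np.ones((480,640),bool))
a=.13; ex=np.array([np.cos(a),np.sin(a)]); ey=np.array([-np.sin(a),np.cos(a)])
F=np.array([.6518,-.0159])
L=np.column_stack([(P[:,:2]-F)@ex,(P[:,:2]-F)@ey,P[:,2]])
for x in np.arange(-.075,-.01,.008):
    m=(abs(L[:,0]-x)<.004)&(abs(L[:,1]-.06)<.012)&(L[:,2]>.006)&(L[:,2]<.036)
    if m.sum()>3: print(round(x,3),m.sum(),np.percentile(L[m,2],[5,95]),L[m,1].mean())
E
```

```text
scene 14.0 tcp [0.54470689 0.03375026 0.01837078] in block frame [-0.09975307  0.06311423] [-0.81861436 -0.8429327  -0.76684732]
  blade n 108 slope 0.037231791077993494 y mean 0.058790988453710384 tip x -0.010439897871689481 z max 0.028132874521102462 y at tip 0.059449582643626556
  mouths px [[429.0, 253.0], [413.0, 238.0], [399.0, 223.0], [384.0, 209.0]]
crop 256 137
side 14.05 tcp [0.54467493 0.03348521 0.01834964] in block frame [-0.09981913  0.06285556] [-0.8527045  -0.38833097 -1.24247128]
  blade n 245 slope 0.0019098077147428744 y mean 0.06143817498562095 tip x -0.011725230113774058 z max 0.02945245650370047 y at tip 0.061494975573335144
  mouths px [[380.0, 276.0], [373.0, 264.0], [368.0, 253.0], [362.0, 244.0]]
crop 231 151
[9.97902697e-01 6.47316871e-02 1.02422610e-04 6.94350016e-05] [-0.19486809  0.46303758 -0.75984251]
-0.075 51 [0.00686686 0.0332057 ] 0.055219379289704225
-0.067 34 [0.01385096 0.03036928] 0.06100923414584858
-0.059 33 [0.0148312  0.02982984] 0.06096658422326759
-0.051 32 [0.01548629 0.02970792] 0.06069209724149216
-0.043 37 [0.01381233 0.02983829] 0.060997914251058764
-0.035 35 [0.01399438 0.03029025] 0.06055070157242115
-0.027 33 [0.01361774 0.02946757] 0.06089031045825079
-0.019 32 [0.01460157 0.02868959] 0.061089759995089477
-0.011 11 [0.01591709 0.02820466] 0.061621791442881955
```

View pics/side4c.png

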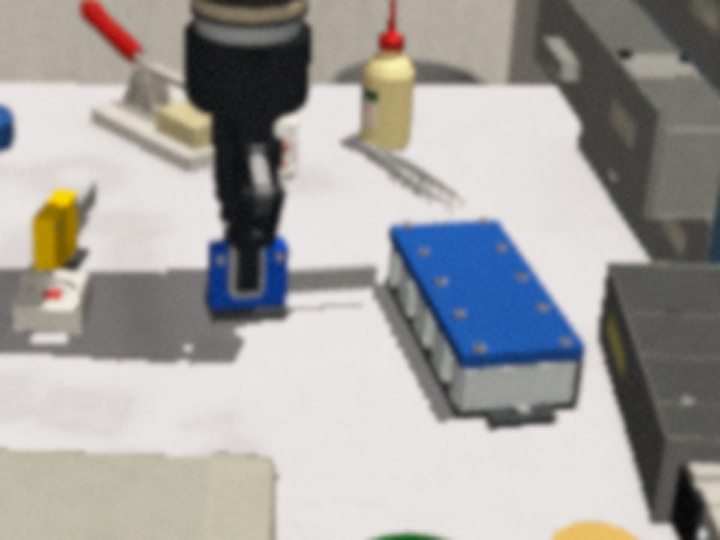

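Request:
jog_arm(
  commands="0.0099 0.0013 0 0 0 0; 0.0198 0.0026 0 0 0 0; 0.0297 0.0039 0 0 0 0; 0.0347 0.0045 0 0 0 0; 0.0397 0.0052 0 0 0 0; 0.0446 0.0058 0 0 0 0",
)

```text
time: 14.85
eef_pos: [0.5891, 0.0394, 0.0182]
tcp_rot: [0.998, 0.065, -0.0, -0.0]
contact_force: [0.0, 0.8, -0.7]
opening: 0.178
```

Request:
jog_arm(
  commands="0.005 0.0006 0 0 0 0; 0.0089 0.0012 0 0 0 0; 0.0119 0.0016 0 0 0 0",
)

```text
time: 15.22
eef_pos: [0.6011, 0.041, 0.0183]
tcp_rot: [0.998, 0.065, 0.0, -0.0]
contact_force: [0.7, 0.8, -1.0]
opening: 0.179
```

Request:
jog_arm(
  commands="0.003 0.0004 0 0 0 0",
)

```text
time: 15.35
eef_pos: [0.604, 0.0414, 0.0183]
tcp_rot: [0.998, 0.065, -0.0, -0.0]
contact_force: [0.2, -0.5, -0.6]
opening: 0.179
```

Request:
jog_arm(
  commands="0.003 0.0004 0 0 0 0",
)

```text
time: 15.48
eef_pos: [0.607, 0.0418, 0.0183]
tcp_rot: [0.998, 0.065, -0.0, -0.0]
contact_force: [-0.6, -0.8, -1.8]
opening: 0.18
```

Request:
jog_arm(
  commands="-0.003 -0.0004 0 0 0 0; -0.0059 -0.0008 0 0 0 0",
)

```text
time: 15.72
eef_pos: [0.6006, 0.0409, 0.0182]
tcp_rot: [0.998, 0.065, -0.0, -0.0]
contact_force: [0.5, 0.2, -1.3]
opening: 0.183
```

Request:
jog_arm(
  commands="0.003 0.0004 0 0 0 0; 0.0059 0.0008 0 0 0 0",
)

```text
time: 15.98
eef_pos: [0.6071, 0.0417, 0.0184]
tcp_rot: [0.998, 0.065, 0.0, 0.0]
contact_force: [0.0, -0.5, -1.4]
opening: 0.177
```

Request:
jog_arm(
  commands="-0.0099 -0.0013 0 0 0 0; -0.0298 -0.0039 0 0 0 0; -0.0496 -0.0065 0 0 0 0; -0.0645 -0.0084 0 0 0 0; -0.0645 -0.0084 0 0 0 0; -0.0619 -0.0284 0 0 0 0; -0.0583 -0.0584 0 0 0 0; -0.0541 -0.0884 0 0 0 0; -0.0505 -0.1174 0 0 0 0; -0.0489 -0.1274 0 0 0 0; -0.0489 -0.1274 0 0 0 0; -0.0489 -0.1274 0 0 0 0",
)

```text
time: 17.48
eef_pos: [0.5578, -0.085, 0.0181]
tcp_rot: [0.998, 0.065, -0.0, -0.0]
contact_force: [0.2, 0.8, -1.1]
opening: 0.179
```

Request:
jog_arm(
  commands="0.0099 0.0013 0 0 0 0; 0.0198 0.0026 0 0 0 0; 0.0297 0.0039 0 0 0 0; 0.0347 0.0045 0 0 0 0; 0.0397 0.0052 0 0 0 0; 0.0446 0.0058 0 0 0 0",
)

```text
time: 18.23
eef_pos: [0.6024, -0.0796, 0.0181]
tcp_rot: [0.998, 0.065, -0.001, -0.0]
contact_force: [-2.1, 1.4, -0.4]
opening: 0.178
```

Request:
jog_arm(
  commands="0.005 0.0006 0 0 0 0; 0.0089 0.0012 0 0 0 0; 0.0119 0.0016 0 0 0 0",
)

```text
time: 18.6
eef_pos: [0.6119, -0.0782, 0.0173]
tcp_rot: [0.998, 0.065, -0.004, -0.0]
contact_force: [-7.6, -0.2, 2.2]
opening: 0.176
```

Request:
jog_arm(
  commands="0.003 0.0004 0 0 0 0",
)

```text
time: 18.73
eef_pos: [0.6156, -0.0778, 0.0173]
tcp_rot: [0.998, 0.065, -0.003, -0.0]
contact_force: [-4.1, 0.5, -2.1]
opening: 0.181
```

Request:
jog_arm(
  commands="0.003 0.0004 0 0 0 0",
)

```text
time: 18.85
eef_pos: [0.6194, -0.0774, 0.0175]
tcp_rot: [0.998, 0.065, -0.002, -0.0]
contact_force: [-4.3, 0.6, -2.5]
opening: 0.181
```

Request:
jog_arm(
  commands="-0.003 -0.0004 0 0 0 0; -0.0059 -0.0008 0 0 0 0",
)

```text
time: 19.1
eef_pos: [0.6168, -0.0784, 0.0195]
tcp_rot: [0.998, 0.065, 0.003, 0.0]
contact_force: [4.7, 1.9, -1.1]
opening: 0.178
```

Request:
jog_arm(
  commands="0.003 0.0004 0 0 0 0; 0.0059 0.0008 0 0 0 0",
)

```text
time: 19.35
eef_pos: [0.6193, -0.0775, 0.0181]
tcp_rot: [0.998, 0.065, -0.002, -0.0]
contact_force: [-4.6, 0.0, -0.3]
opening: 0.18
```

Request:
jog_arm(
  commands="0.003 0.0004 -0.001 0 0 0; 0.0059 0.0008 -0.001 0 0 0; 0.0089 0.0012 -0.001 0 0 0; 0.0109 0.0014 -0.001 0 0 0",
)

```text
time: 19.85
eef_pos: [0.6313, -0.076, 0.0171]
tcp_rot: [0.998, 0.065, -0.0, -0.0]
contact_force: [-4.7, 0.1, 0.6]
opening: 0.18
```

Request:
jog_arm(
  commands="0.002 0.0003 0 0 0 0",
)

```text
time: 19.98
eef_pos: [0.6322, -0.0758, 0.0171]
tcp_rot: [0.998, 0.065, -0.002, -0.0]
contact_force: [-12.2, -1.8, 5.7]
opening: 0.178
```

Request:
jog_arm(
  commands="0.002 0.0003 0 0 0 0",
)

```text
time: 20.1
eef_pos: [0.6321, -0.0758, 0.0171]
tcp_rot: [0.998, 0.065, -0.005, -0.0]
contact_force: [-19.0, -3.5, 10.8]
opening: 0.178
```

Request:
jog_arm(
  commands="-0.002 -0.0003 0 0 0 0; -0.0025 -0.0003 -0.0005 0 0 0; -0.0025 -0.0003 -0.001 0 0 0; -0.0025 -0.0003 -0.0012 0 0 0; -0.0025 -0.0003 -0.0012 0 0 0",
)

```text
time: 20.72
eef_pos: [0.6322, -0.0759, 0.0171]
tcp_rot: [0.998, 0.065, -0.001, -0.0]
contact_force: [-9.2, -0.0, 7.5]
opening: 0.182
```

```bash
python3 look.py 5
```

```text
scene 20.775 tcp [ 0.63219249 -0.0758743   0.01707733] in block frame [-0.02721677 -0.05692643] [-8.76127306  1.54023453  6.83202377]
  mouths px [[429.0, 253.0], [413.0, 238.0], [399.0, 223.0], [384.0, 209.0]]
crop 336 165
side 20.825 tcp [ 0.63219218 -0.07589227  0.01709449] in block frame [-0.02721942 -0.05694421] [-9.87381674  0.276694    6.95246741]
  mouths px [[380.0, 276.0], [373.0, 264.0], [368.0, 253.0], [362.0, 244.0]]
crop 284 180
```

View pics/side5c.png

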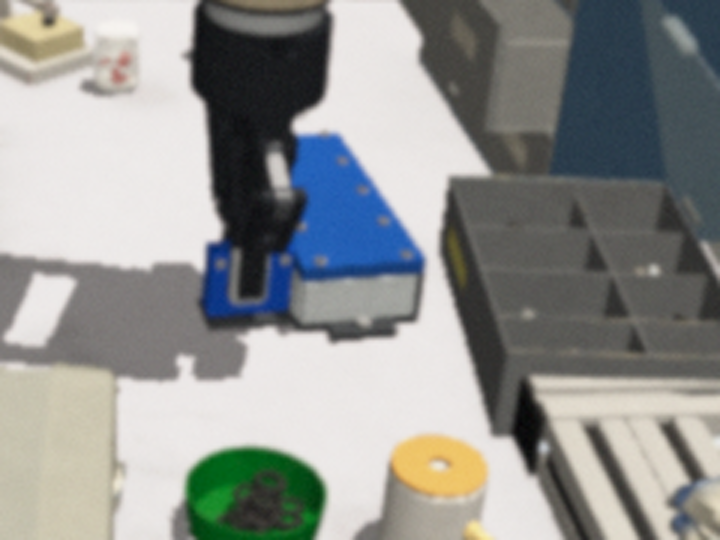

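Request:
jog_arm(
  commands="-0.0005 0 0.0005 0 0 0; -0.0005 0 0.0005 0 0 0; -0.0005 0 0.0005 0 0 0; -0.0005 0 0.0005 0 0 0; -0.0005 0 0.0005 0 0 0",
  gripper=45,
)

```text
time: 21.45
eef_pos: [0.6325, -0.0758, 0.0166]
tcp_rot: [0.998, 0.065, 0.0, 0.0]
contact_force: [-0.0, -0.4, 0.0]
opening: 0.451
```

Request:
jog_arm(
  commands="0 0 0.01 0 0 0; 0 0 0.03 0 0 0; 0 0 0.06 0 0 0; -0.03 0 0.1 0 0 0; -0.07 0 0.13 0 0 0; -0.11 0 0.15 0 0 0; -0.11 0.05 0.15 0 0 0; -0.11 0.1 0.15 0 0 0; -0.11 0.1 0.15 0 0 0; -0.11 0.1 0.15 0 0 0",
)

```text
time: 22.7
eef_pos: [0.5228, 0.024, 0.1679]
tcp_rot: [0.998, 0.065, 0.001, 0.0]
contact_force: [0.4, -0.3, 0.1]
opening: 0.45
```

```bash
python3 look.py 6; python3 - <<'E'
from h import *
import pickle
for n in ['scene','side']:
    d=cam(n); P,uv=pts(d,np.ones((480,640),bool))
    a=.13; ex=np.array([np.cos(a),np.sin(a)]); ey=np.array([-np.sin(a),np.cos(a)]); F=np.array([.6518,-.0159])
    f=d['frame'][uv[:,1],uv[:,0]].astype(int); bl=(f[:,2]>f[:,0]*1.8)&(f[:,2]>f[:,1]*1.3)
    L=np.column_stack([(P[:,:2]-F)@ex,(P[:,:2]-F)@ey,P[:,2]])
    m=bl&(L[:,2]>.0455)&(L[:,2]<.055)&(L[:,0]<.005)&(L[:,0]>-.07)&(abs(L[:,1]+.06)<.03)
    print(n,m.sum(),cv2.minAreaRect(np.ascontiguousarray(L[m][:,:2].astype(np.float32))) if m.sum()>4 else '',np.median(L[m,2]), np.percentile(L[m,0],[2,98]))
    d0,o0=pickle.load(open(n+'0.pkl','rb'))
    for q in ['yellow_feeler','seal_block','white_tape','jar','o_ring_tub']:
        r=cut_out(n,q); 
        if r and o0[q]: print('  ',q,np.round(r[0]['box'],1),np.round(o0[q][0]['box'],1))
E
```

```text
scene 22.75 tcp [0.5227848  0.02356129 0.16755175] in block frame [-0.12281103  0.05585309] [ 0.50189037  0.01359141 -0.51877745]
  mouths px [[429.0, 253.0], [413.0, 238.0], [399.0, 223.0], [384.0, 209.0]]
crop 247 145
side 22.8 tcp [0.5227287  0.02331976 0.16727504] in block frame [-0.12289796  0.05562086] [-0.28165659 -0.28883626  0.19279922]
  mouths px [[380.0, 276.0], [373.0, 264.0], [368.0, 253.0], [362.0, 244.0]]
crop 220 153
scene 252 ((-0.01825413852930069, -0.05928100645542145), (0.061899520456790924, 0.029552217572927475), 23.0347957611084) 0.0479742752333622 [-0.04835779  0.00107827]
   yellow_feeler [260.4 224.2  17.6  54.8] [261.1 229.4  14.9  41. ]
   seal_block [271.8 262.6  31.   35.9] [273.4 265.7  33.5  34.6]
   white_tape [416.8 376.1  35.9  38.9] [414.8 374.4  34.1  39. ]
   o_ring_tub [479.  360.   46.7  45.2] [477.9 360.6  50.2  45.8]
side 166 ((-0.022815577685832977, -0.05369221419095993), (0.05332111939787865, 0.03468776494264603), 2.3935999870300293) 0.048698792967242506 [-0.04822704  0.00279044]
   yellow_feeler [253.8 225.6  23.7  23.3] [250.9 226.1  21.7  29.1]
   seal_block [248.5 251.9  29.2  21.7] [249.7 253.6  22.4  16.5]
   white_tape [325.2 337.6   3.3   7.3] [325.4 340.2   3.5  14. ]
   jar [322.1 200.1  12.2  18.7] [321.8 200.   13.8  21.8]
   o_ring_tub [370.  352.1  50.7  46.3] [371.1 351.2  48.3  42.6]
```

View pics/scene6.png

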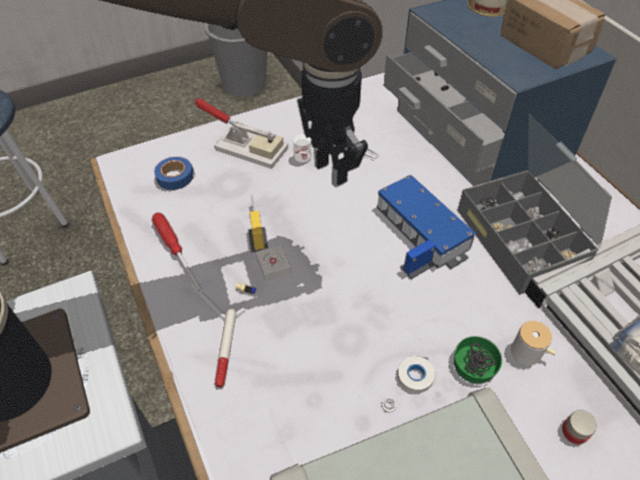

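View pics/side6.png

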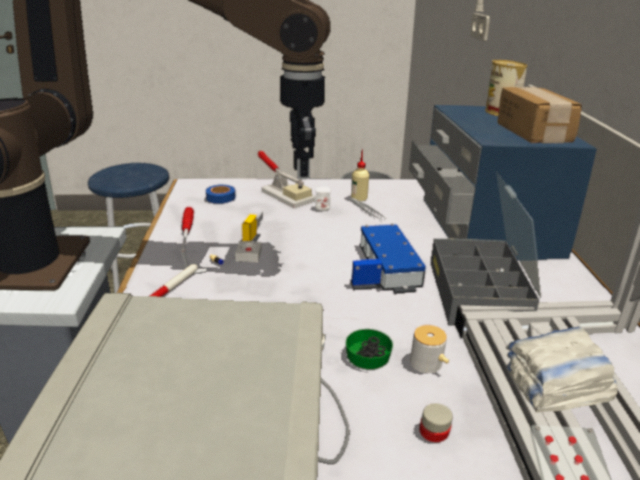

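```bash
python3 -c "
from plant import *
print(get_state()['time']); print(ctrl.sign_off())"
```

```text
23.4
the job is handed in; nothing more can be done
None
```

The blue feeler is pushed fully home in slot_0, the light-drag slot. It is standing on its foot and let go, and I handed the job in at about 23 s.

| Slot | Drag felt (tip past 43 mm) | Verdict |
|---|---|---|
| slot_0 | 4.1–4.7 N, push and pull | light |
| slot_1 | about 0–1 N | slack |
| slot_2 | about 13 N pushing, 8–9 N pulling | stiff |
| slot_3 | about 0 N | slack |

- **slot_0 reading:** it runs slightly over the stated 3 to 4.3 N. The force reading itself wanders by about 0.5–1 N, and this was the only slot between slack and stiff.
- **slot_1 reading:** the first pushes read about 3.5 N, because the blade was off to one side. I shifted it 2 mm across and the drag went away.
- **Seating:** I felt the handle meet the block face, then the foot meet the table. After release, the cameras put the handle's rear about 48 mm in front of the face and its top at 48 mm, upright. That fits fully home to within the 1–2 mm the pictures can show.
- **Bystanders:** in the final pictures they and the yellow feeler look unmoved, and the detection box centres shifted by only a few pixels. The one larger change is the yellow feeler's box in the scene view, about 5 pixels off because its blade was included this time.
- **Camera disagreement:** the wrist camera put things 3–5 mm further along +y than the other two. The side forces in the slots pointed to an offset about halfway between, and I corrected for that.

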